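# Square the tube rack on its mark

## Task

Somebody knocked the long tube rack askew on the black bench slab. Without lifting it, tap it with the fingers first on its long wall nearer the robot and then on its far long wall, alternating as needed, until it sits centred and square in the white outline printed on the slab, then draw back.

Things in the scene. Friction and masses are not known exactly. Their poses are not given: they have to be found in the camera images.
- rack: Long loose white tube rack, a solid block with grey long side walls, 4 by 7 black wells on its flat top: 104 mm (x) by 180 mm (y), 50 mm high, 0.4 to 0.65 kg, too wide to grip. Origin: centre of underside. It slides with friction, stays where left. Starts turned 20 to 40 degrees counter-clockwise (from above) from the outline, up to 20 mm off. The small square rack is a bystander.
- near_wall: The grey long side wall of the rack nearer the robot, rigidly part of it: 6 mm thick (x), 180 mm long (y), 50 mm high. Origin: centre of its lower edge, 49 mm to -x of the rack's origin; axes as the rack's. Its outer face, the one to tap, is 3 mm further to -x.
- far_wall: The other grey long side wall, on the side away from the robot, same size, 49 mm to +x of the rack's origin. Its outer face, the one to tap, is 3 mm further to +x.
- mark (a point): Centre of the white outline (116 mm along x, 192 mm along y, 6 mm larger than the rack all round) on the fixed black slab, at its top, 12 mm above the table; the slab is 320 by 460 mm. x points away from the robot, up to 20 degrees askew. Bystanders up to 75 mm high stand 140 mm or more from here along y, beyond the short ends; before the long sides it is clear.
Mind the look-alikes: they are no part of the job. Leave any green or red look-alike of the rack alone.

How it is judged:
By the outcome, as a careful person would: the job done as asked, in the order asked, and still so for the second after the job is handed in, with the robot touching nothing.
It also fails if it takes over 61 s, if anything falls off the work surface, if the arm or the gripper's body presses on something with over 40 N, if the wrist force passes 120 N, or if a joint passes its speed limit or range.

## Robot

A 6-joint arm with a two-finger parallel gripper is mounted at the origin on the work surface. World frame = base frame: x ahead of the robot, y to its left, z up, the work surface at z = 0. Lengths are in mm, angles in rad, forces in N, time in s.
With the tool pointing down it reaches from about 350 to 775 mm from the base axis. Payload 7.3 kg.
Tool frame: the origin (TCP) lies between the finger pads; the fingertips stand 14 mm ahead of it and the grasp point (between the pads) lies 5 mm behind it; z points along the fingers, y is the line along which they close (so a half turn about z gives the same grasp; the last joint's range is limited). The gripper opens to 92 mm and grips with 3 to 60 N. Pads are 19 mm wide; open, the fingers measure 130 mm over their backs; the gripper's body (75 mm by 190 mm) begins 47 mm behind the grasp point.
Start: joints at [-0.146, 0.342, 1.524, -0, 1.275, -0.146], TCP at [525.021, 0.019, 205.941] pointing down, gripper open.
Joint ranges: [-2.53, 2.53], [-0.77, 2.02], [0.04, 2.7], [-1, 4.14], [0.28, 2.66], [-3.11, 3.11]. Speed limits (rad/s): [2.57, 2.57, 3.14, 3.14, 3.14, 3.14].

## Interface

Orientations are given as [roll, pitch, yaw] about the fixed x, y, z axes, in that order (R = Rz(yaw) Ry(pitch) Rx(roll)).
In Python, from plant import get_obs, cams, close_job gives the robot as it stands. The module is installed in compiled form; this text tells all that it offers.
- The arm moves only by the shell command python3 -m creep 'ROWS'. ROWS is JSON, a list of rows, each an object of numbers: "hand": the opening, from 0 (shut) to 1 (fully open); "tx", "ty", "tz": the shift along the tool's x, y, z in m; "spin": the turn about the tool's z in degrees. In form: [{"hand": .., "tx": .., "ty": .., "tz": .., "spin": ..}, ...]. A call has 1 to 5 rows; each row shifts and turns the commanded pose from where the row before left it, along the tool's axes as they then stand; what a row does not reach is not made up. A row lasts 1/8 s, in which the tool goes at most 62.5 mm and 10.7 degrees, less where a joint would pass 70% of its speed; a pose out of reach is approached as far as the arm can. A call is refused whole if a number of a shift passes 0.0625 or a number of a turn 10.7, either way. A call with a gripper value outside its range is refused whole. The fingers move at their own pace and stop on an object; the grip force is fixed at half the most. Time passes only in rows, so rows that do not move let the fingers close. It gives the time, the measured TCP pose, the force, the opening and the grip force at its end, in the units of the state.
- get_obs(): the state, without advancing time (a new reading comes with each control period).
- cams.capture(name): name is "scene" or "side" or "wrist"; returns a dict with "color" (480x640x3 uint8, red, green, blue), "K" (3x3 intrinsics, pixels), "R" (3x3) and "t" (3): a world point X has camera coordinates R X + t. Camera axes: x right, y down, z forward; pixel columns grow to the right and rows downward; lengths in mm; the calibration is good to about 2 mm. A picture is of the moment at which its call begins. There is no depth.
- close_job(): hands the job in; it is judged then, once.
The state is a dict: "time": time; "joint_positions": joint angles; "dq": joint speeds; "tau": joint torques, N m; "tool_pos": TCP position; "tcp_rot": TCP orientation; "contact_force": force on the tool from outside, world axes, zero at the start; "moment": the same for the moment, N m; "grip_width": finger opening in mm; "finger_force": force on a finger pad.
Only numpy, scipy, OpenCV 4.12 (cv2) and the standard library are available. Lean on these libraries where they do the work, as an engineer would, in place of code of your own. Each camera call takes 0.05 s, during which the arm holds its last target. There are 200 camera calls.

## Working session

There is one attempt and no reset: what is moved stays moved. The work goes in short steps, Python scripts to look and compute and a shell command to move; the robot and the scene stay as the last step left them, time stands still between calls to the robot, and variables do not carry over. Pictures are saved under pics/ and viewed, at most 10 in all, crops included, and the job is handed in when it is done.

```bash
mkdir -p pics; python3 - <<'E'
from plant import get_obs,cams
import cv2
for n in ("scene","wrist"):
    c=cams.capture(n); cv2.imwrite(f"pics/{n}0.png",c["color"][:,:,::-1]); print(n,c["K"].tolist(),c["R"].tolist(),c["t"].tolist())
print(get_obs())
E
```

```text
scene [[437.0516148430619, 0.0, 326.91686902348863], [0.0, 437.0516148430619, 247.41429286619496], [0.0, 0.0, 1.0]] [[-0.625495634503611, 0.7799843396039363, -0.0194843832218684], [0.4708506540808725, 0.3574427679718472, -0.8065570836439532], [-0.6221373423678567, -0.5136721693816355, -0.5908350274266284]] [361.07873162700474, -169.13782608844724, 1044.3143463988476]
wrist [[364.4727677211123, 0.0, 322.03197537694246], [0.0, 364.4727677211123, 241.67511085763206], [0.0, 0.0, 1.0]] [[0.9999982852924899, -0.0006522474705119459, -0.001733200888233179], [-0.00019216608663077917, -0.96741653791064, 0.25319005756385476], [-0.0018418697774029975, -0.2531892903545293, -0.9674150044140801]] [-524.5637809667445, -31.250981864647787, 389.9856183431035]
{'time': 0.1, 'joint_positions': array([-1.46019517e-01,  3.42667733e-01,  1.52494810e+00,  3.01152098e-05,
        1.27537300e+00, -1.46001775e-01]), 'dq': array([ 0.00095876,  0.00052819, -0.0009974 , -0.00013925,  0.00016374,
       -0.00195845]), 'tau': array([ 1.49919495e-03, -4.32001984e+01, -2.44694173e+01,  7.19219679e-02,
        5.25739230e-02, -9.79429342e-05]), 'tool_pos': array([5.24605311e+02, 7.99261170e-02, 2.05297560e+02]), 'tcp_rot': array([-3.14021551e+00, -2.31614374e-04,  1.57076964e+00]), 'contact_force': array([-0.03121144, -0.48719742,  0.53903248]), 'moment': array([ 0.01848523, -0.01109236,  0.02347091]), 'finger_force': 0.0, 'grip_width': 92.12235007963436}
```

View pics/scene0.png

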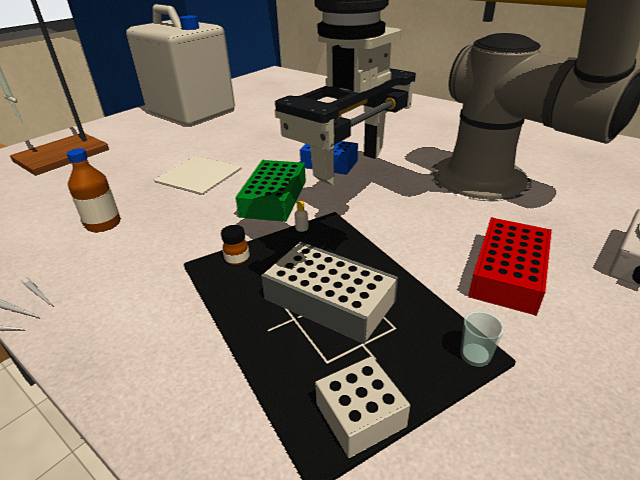

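View pics/wrist0.png

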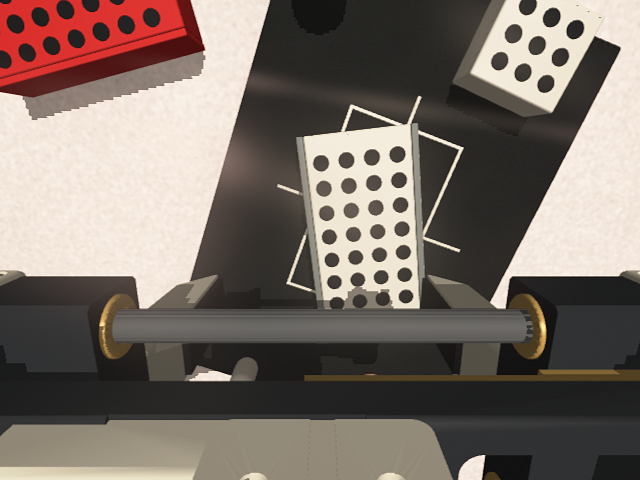

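The scene image shows the white rack at (330,290) askew over the outline, with the glass and small square rack beyond one end and the vials beyond the other. In the wrist image (right is +x, up is +y), the outline corners are at (350,105), (463,148) and (288,283). The rack top's upper corners are at (303,138) and (413,125).

```bash
cat > h.py <<'E'
import numpy as np,cv2
from plant import get_obs,cams
def ray(c,px,z):
    px=np.atleast_2d(np.float64(px)); K,R,t=c["K"],c["R"],c["t"]
    d=(np.c_[px,np.ones(len(px))]@np.linalg.inv(K).T)@R; o=-R.T@t
    return (o+d*((z-o[2])/d[:,2])[:,None])[:,:2]
def proj(c,P):
    q=np.atleast_2d(P)@c["R"].T+c["t"]; q=q@c["K"].T; return q[:,:2]/q[:,2:]
def ang(v): return np.degrees(np.arctan2(v[1],v[0]))
E
python3 - <<'E'
from h import *
c=cams.capture("wrist"); s=cams.capture("scene")
w=ray(c,[(350,105),(463,148),(288,283),(278,185),(460,250),(420,97)],12); print("mark w\n",w.round(1),ang(w[0]-w[2]))
r=ray(c,[(303,138),(413,125),(421,310)],62); print("rack w\n",r.round(1),ang(r[1]-r[0]))
q=ray(s,[(395,328),(328,362),(268,330)],12); print("mark s\n",q.round(1))
q=ray(s,[(300,244),(396,281),(365,321),(264,285)],62); print("rack s\n",q.round(1),q.mean(0),ang(q[1]-q[0]),ang(q[2]-q[3]))
E
```

```text
mark w
 [[551.6 106.5]
 [664.1  66.4]
 [487.6 -75.8]
 [480.   30.2]
 [671.1 -38.5]
 [618.4 113.7]] 70.64261878064809
rack w
 [[508.6  75. ]
 [601.5  85.5]
 [619.8 -84.1]] 6.437095658900059
mark s
 [[549.9 106.3]
 [658.7  67.4]
 [666.9 -38.8]]
rack s
 [[526.7 -96.6]
 [510.8  79.7]
 [606.1  90. ]
 [636.9 -70.1]] [570.11989806   0.73723919] 95.14581798079993 100.89331439725788
```

```bash
python3 -m creep '[{"hand":1,"tx":0.012,"ty":-0.022,"tz":0,"spin":0},{"hand":1,"tx":0.012,"ty":-0.022,"tz":0,"spin":0},{"hand":1,"tx":0.013,"ty":-0.023,"tz":0,"spin":0},{"hand":1,"tx":0,"ty":0,"tz":0,"spin":9.95},{"hand":1,"tx":0,"ty":0,"tz":0,"spin":9.95}]'
python3 -m creep '[{"hand":1,"tx":0,"ty":0,"tz":0,"spin":9.95},{"hand":1,"tx":0,"ty":0,"tz":0,"spin":9.95},{"hand":1,"tx":0,"ty":0,"tz":0,"spin":9.95},{"hand":1,"tx":0,"ty":0,"tz":0,"spin":9.95},{"hand":1,"tx":0,"ty":0,"tz":0,"spin":9.95}]'
python3 -m creep '[{"hand":1,"tx":0,"ty":0,"tz":0,"spin":9.95},{"hand":1,"tx":0,"ty":0,"tz":0,"spin":9.95},{"hand":1,"tx":0,"ty":0,"tz":0,"spin":9.95},{"hand":1,"tx":0,"ty":0,"tz":0,"spin":9.95},{"hand":1,"tx":0,"ty":0,"tz":0,"spin":0}]'
python3 - <<'E'
from h import *
c=cams.capture("wrist"); s=cams.capture("scene"); cv2.imwrite("pics/w1.png",c["color"][:,:,::-1]); cv2.imwrite("pics/s1.png",s["color"][150:430,170:490,::-1].repeat(2,0).repeat(2,1))
E
```

```text
time: 0.82
tool_pos: [457.7, 37.2, 206.0]
tcp_rot: [3.141, -0.0, 1.218]
contact_force: [0.3, 0.1, -1.2]
grip_width: 91.9
finger_force: 0.0
time: 1.45
tool_pos: [457.9, 37.0, 205.8]
tcp_rot: [-3.141, 0.0, 0.349]
contact_force: [0.7, -0.8, -0.4]
grip_width: 91.5
finger_force: 0.0
time: 2.08
tool_pos: [457.9, 37.0, 205.8]
tcp_rot: [3.141, 0.0, -0.338]
contact_force: [-0.8, -0.5, 0.6]
grip_width: 91.6
finger_force: 0.0
```

View pics/w1.png

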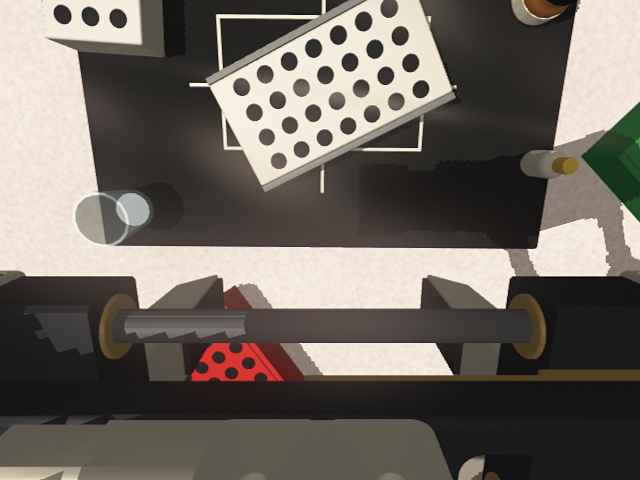

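View pics/s1.png

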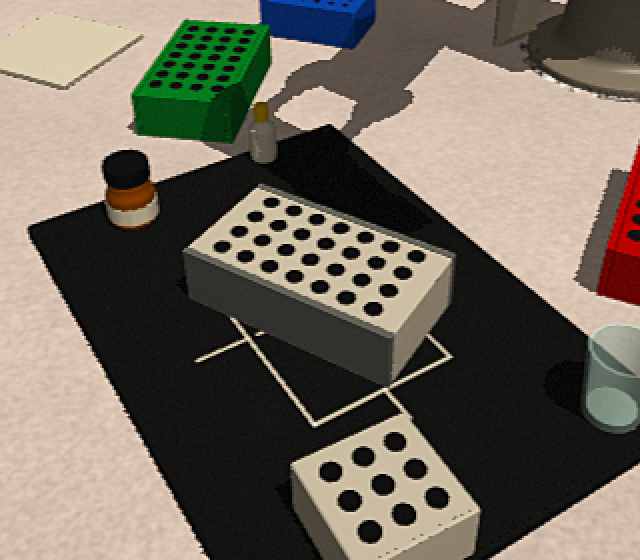

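The wrist view shows the outline clearly, with corners (218,15), (222,148) and (420,150), and the rack's near corner at (265,188). The doubled scene crop shows all 28 wells. I'll measure the rack from its wells, and check the red rack's clearance to the finger's descent path.

```bash
cat >> h.py <<'E'
M=np.array([575.5,-4.5]); TH=-19.5
def tomark(p):
    a=np.radians(TH); return (np.atleast_2d(p)-M)@np.array([[np.cos(a),-np.sin(a)],[np.sin(a),np.cos(a)]])
def rack(name,c=None):
    c=c or cams.capture(name); g=cv2.cvtColor(c["color"],cv2.COLOR_RGB2GRAY)
    best=np.zeros((0,2))
    for T in (110,130):
        n,l,st,ce=cv2.connectedComponentsWithStats((g<T).astype(np.uint8),connectivity=4)
        k=(st[:,4]>25)&(st[:,4]<500)&(st[:,2]<40)&(st[:,3]<40)&(st[:,1]>2)
        p=ray(c,ce[k],62) if k.any() else np.zeros((0,2)); 
        pix=ce[k]; 
        hsv=cv2.cvtColor(cv2.blur(c["color"],(25,25)),cv2.COLOR_RGB2HSV)
        ok=[np.linalg.norm(q-M)<115 and hsv[int(x[1]),int(x[0]),1]<90 for q,x in zip(p,pix)]
        p=p[ok]
        if len(p)>len(best): best=p
    (cx,cy),wh,_=cv2.minAreaRect(best.astype(np.float32)); 
    v=np.linalg.svd(best-best.mean(0))[2][0]; v=v*np.sign(v[1])
    ctr=best.mean(0) if len(best)==28 else np.array([cx,cy])
    print(name,"n",len(best),"ctr",ctr.round(1),"mark-frame",tomark(ctr)[0].round(1),"tilt",round(ang(v)-90-TH,1),np.round(wh,0))
E
python3 - <<'E'
from h import *
rack("wrist"); c=cams.capture("wrist"); s=cams.capture("scene"); rack("scene",s)
w=ray(c,[(218,15),(222,148),(420,150),(322,192),(323,0),(190,84)],12); print(w.round(1),"y-axis",ang(w[1]-w[2])-90, ang(w[4]-w[3]))
print("centre",(w[0]+w[2])/2); print(tomark(w).round(1))
for c_,n in((c,"w"),(s,"s")):
    h=cv2.cvtColor(c_["color"],cv2.COLOR_RGB2HSV); m=((h[...,0]<8)|(h[...,0]>172))&(h[...,1]>150)&(h[...,2]>120)
    m=m.astype(np.uint8); k,l,st,ce=cv2.connectedComponentsWithStats(m); i=1+st[1:,4].argmax()
    b=cv2.boxPoints(cv2.minAreaRect(np.argwhere(l==i)[:,::-1].astype(np.float32))); print(n,ray(c_,b,50).round(0).tolist())
E
```

```text
wrist n 28 ctr [562.  -2.] mark-frame [-13.5  -2.2] tilt 22.5 [ 66. 159.]
scene n 28 ctr [561.3  -7.7] mark-frame [-12.3  -7.8] tilt 26.1 [ 66. 133.]
[[662.5  66. ]
 [553.5 109.1]
 [486.7 -75.6]
 [479.6  29.9]
 [642.3 -28. ]
 [617.8 114.4]] y-axis -19.8732251896612 -19.612804477637727
centre [574.62932834  -4.77348476]
[[ 5.850e+01  9.550e+01]
 [-5.870e+01  9.970e+01]
 [-5.990e+01 -9.660e+01]
 [-1.019e+02  5.000e-01]
 [ 7.080e+01  1.000e-01]
 [ 1.000e-01  1.262e+02]]
w [[343.0, 224.0], [383.0, 206.0], [351.0, 117.0], [311.0, 133.0]]
s [[413.0, 159.0], [228.0, 107.0], [211.0, 230.0], [388.0, 258.0]]
```

```bash
python3 -m creep '[{"hand":1,"tx":0,"ty":0,"tz":0.042,"spin":0},{"hand":1,"tx":0,"ty":0,"tz":0.042,"spin":0},{"hand":1,"tx":0,"ty":0,"tz":0.042,"spin":0},{"hand":1,"tx":0,"ty":0,"tz":0.03,"spin":0},{"hand":1,"tx":0,"ty":0,"tz":0.01,"spin":0}]'
python3 -m creep '[{"hand":1,"tx":0.01,"ty":0,"tz":0,"spin":0},{"hand":1,"tx":0.007,"ty":0,"tz":0,"spin":0},{"hand":1,"tx":0.005,"ty":0,"tz":0,"spin":0},{"hand":1,"tx":0.005,"ty":0,"tz":0,"spin":0},{"hand":1,"tx":0.005,"ty":0,"tz":0,"spin":0}]'
python3 -m creep '[{"hand":1,"tx":0.006,"ty":0,"tz":0,"spin":0},{"hand":1,"tx":0.006,"ty":0,"tz":0,"spin":0},{"hand":1,"tx":0.006,"ty":0,"tz":0,"spin":0},{"hand":1,"tx":0,"ty":0,"tz":0,"spin":0},{"hand":1,"tx":0,"ty":0,"tz":0,"spin":0}]'
sed -i 's/^    (cx,cy)/    d=np.sort(np.linalg.norm(best[:,None]-best[None],axis=2),1); best=best[d[:,2]<30]\n    (cx,cy)/' h.py
python3 - <<'E'
from h import *
s=cams.capture("scene"); rack("scene",s)
cv2.imwrite("pics/s2.png",s["color"][100:400,150:490,::-1].repeat(2,0).repeat(2,1))
E
```

```text
time: 2.95
tool_pos: [457.0, 37.1, 38.5]
tcp_rot: [3.141, 0.003, -0.339]
contact_force: [-0.1, -0.7, 0.6]
grip_width: 92.0
finger_force: 0.0
time: 3.58
tool_pos: [486.7, 27.3, 41.0]
tcp_rot: [-3.141, 0.003, -0.339]
contact_force: [-9.9, 6.4, 14.5]
grip_width: 91.8
finger_force: 7.3
time: 4.2
tool_pos: [504.4, 21.2, 41.3]
tcp_rot: [-3.141, 0.001, -0.339]
contact_force: [-6.8, 3.6, 11.5]
grip_width: 91.7
finger_force: 5.9
scene n 21 ctr [567.9 -12.8] mark-frame [ -4.4 -10.4] tilt 9.7 [ 66. 133.]
```

View pics/s2.png

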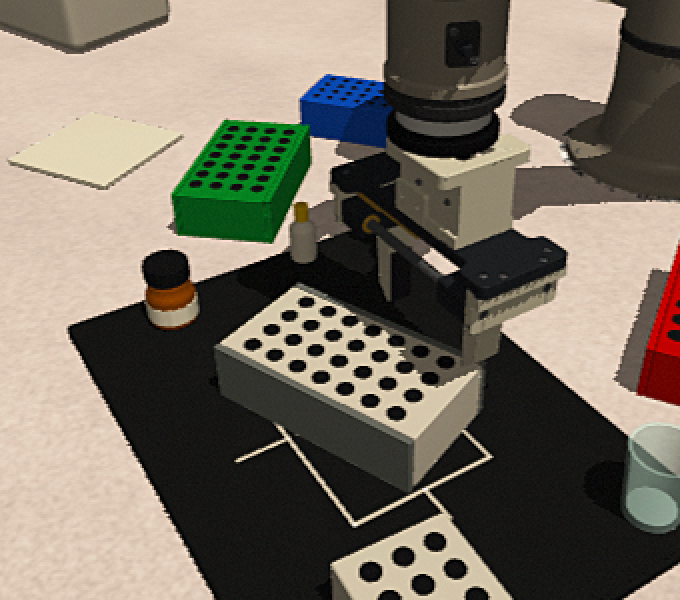

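The scene crop shows the near fingers touching the rack at about (480,355). The tilt is down to about 10° and the rack sits about 10 mm towards -y. I'll keep pushing on the near wall, at a slant towards +y.

```bash
python3 -m creep '[{"hand":1,"tx":0.005,"ty":-0.002,"tz":0,"spin":0},{"hand":1,"tx":0.005,"ty":-0.0025,"tz":0,"spin":0},{"hand":1,"tx":0.005,"ty":-0.0025,"tz":0,"spin":0},{"hand":1,"tx":0.005,"ty":-0.0025,"tz":0,"spin":0},{"hand":1,"tx":0.004,"ty":-0.002,"tz":0,"spin":0}]'
python3 - <<'E'
from h import *
rack("scene");o=get_obs();print(tomark(o["tool_pos"][:2]),o["contact_force"])
E
```

```text
time: 4.88
tool_pos: [530.2, 23.7, 41.3]
tcp_rot: [3.141, 0.003, -0.339]
contact_force: [-10.6, 1.7, 13.8]
grip_width: 91.9
finger_force: 7.3
scene n 16 ctr [585.  -16.5] mark-frame [13.  -8.1] tilt 6.8 [133.  44.]
[[-51.44234514  11.7574433 ]] [-7.40549444  1.79919325 11.49412458]
```

```bash
python3 -m creep '[{"hand":1,"tx":-0.02,"ty":0.002,"tz":0,"spin":0},{"hand":1,"tx":-0.04,"ty":0.01,"tz":-0.04,"spin":0},{"hand":1,"tx":-0.03,"ty":0,"tz":-0.06,"spin":0},{"hand":1,"tx":0,"ty":0,"tz":-0.06,"spin":0},{"hand":1,"tx":0,"ty":0,"tz":0,"spin":0}]'
python3 - <<'E'
from h import *
rack("scene");c=cams.capture("wrist");rack("wrist",c);o=get_obs();print(tomark(o["tool_pos"][:2]),o["contact_force"])
cv2.imwrite("pics/w3.png",c["color"][:,:,::-1])
E
```

```text
time: 5.55
tool_pos: [447.7, 41.0, 201.0]
tcp_rot: [-3.139, -0.011, -0.339]
contact_force: [0.4, -0.7, -0.3]
grip_width: 91.5
finger_force: 0.0
scene n 28 ctr [574.2 -15.1] mark-frame [  2.3 -10.4] tilt 12.5 [133.  66.]
wrist n 24 ctr [576.2 -14.9] mark-frame [ 4.1 -9.6] tilt 4.5 [132.  66.]
[[-138.29486939   -0.55665349]] [-0.2791691  -0.25198405 -0.93890846]
```

View pics/w3.png

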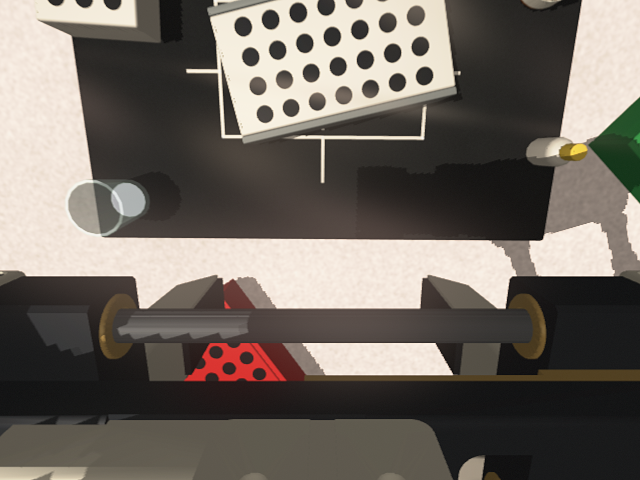

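The wrist picture shows the rack tilted, with its near top edge running from (243,140) to (455,92). That doesn't fit where the finger ended up, so I'll check the contact geometry.

```bash
python3 - <<'E'
from h import *
c=cams.capture("wrist"); s=cams.capture("scene")
w=ray(c,[(243,140),(455,92),(245,133),(452,88)],62); print("near top edge outer, inner (mark)",tomark(w).round(1)); 
T=np.array([504.4,21.2,0]); y=np.array([.334,.943,0]); x=np.array([.943,-.334,0])
for z in(27,62,92):
  for a in(46,65):
    print(z,a,((proj(s,T+a*y+9.5*x+[0,0,z])-[150,100])*2).round(0))
print(-s["R"].T@s["t"])
def seg(c,name):
    h=c["color"].astype(int); 
E
python3 -c "
import cv2;i=cv2.imread('pics/s2.png')[260:460,380:540];cv2.imwrite('pics/s2c.png',cv2.resize(i,None,fx=3,fy=3))"
```

```text
near top edge outer, inner (mark) [[ -64.9   65.4]
 [ -27.8 -106.8]
 [ -59.4   63.5]
 [ -24.8 -104.1]]
27 46 [[456. 400.]]
27 65 [[471. 414.]]
62 46 [[458. 365.]]
62 65 [[474. 379.]]
92 46 [[460. 333.]]
92 65 [[476. 347.]]
[955.19877845 315.25655252 487.63358013]
```

View pics/s2c.png

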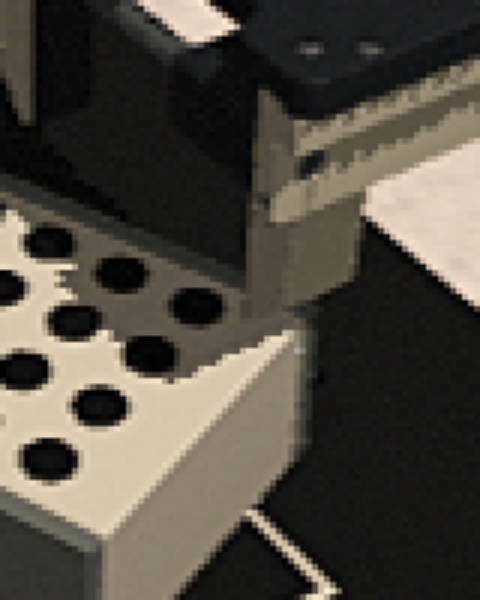

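The crop seems to show the finger's lower end above the rack's top edge, which would be at odds with the tip height I assumed. I'll check the fingertip position against the earlier pictures.

```bash
python3 - <<'E'
from h import *
s=cams.capture("scene")
print("scene0 far-finger tip, see (327,183):")
for z in (191,205,220): print(z,proj(s,[[524.6+a,b,z] for a in(46,65) for b in(-9.5,9.5)]).round(0).tolist())
print("near finger tip, see (372,157):")
print(proj(s,[[524.6-a,b,191] for a in(46,65) for b in(-9.5,9.5)]).round(0).tolist())
T=np.array([504.4,21.2,0]); y=np.array([.334,.943,0]); x=np.array([.943,-.334,0])
print("s2 -y finger, see (390,300):")
for z in(27,62): print(z,((proj(s,[T-a*y+b*x+[0,0,z] for a in(46,65) for b in(-9.5,9.5)])-[150,100])*2).round(0).tolist())
# dark/bright column of finger below tip now
c=s["color"];o=get_obs();print(o["tool_pos"])
cv2.imwrite("pics/s3.png",cv2.resize(c[60:260,280:480,::-1],None,fx=3,fy=3))
E
```

```text
scene0 far-finger tip, see (327,183):
191 [[322.0, 204.0], [333.0, 208.0], [312.0, 210.0], [324.0, 214.0]]
205 [[321.0, 195.0], [333.0, 199.0], [312.0, 200.0], [324.0, 205.0]]
220 [[321.0, 184.0], [333.0, 189.0], [312.0, 190.0], [323.0, 195.0]]
near finger tip, see (372,157):
[[362.0, 178.0], [372.0, 182.0], [369.0, 173.0], [380.0, 177.0]]
s2 -y finger, see (390,300):
27 [[408.0, 328.0], [389.0, 336.0], [395.0, 317.0], [376.0, 324.0]]
62 [[408.0, 295.0], [389.0, 303.0], [395.0, 284.0], [376.0, 291.0]]
[443.94165641  41.17337061 194.50172667]
```

View pics/s3.png

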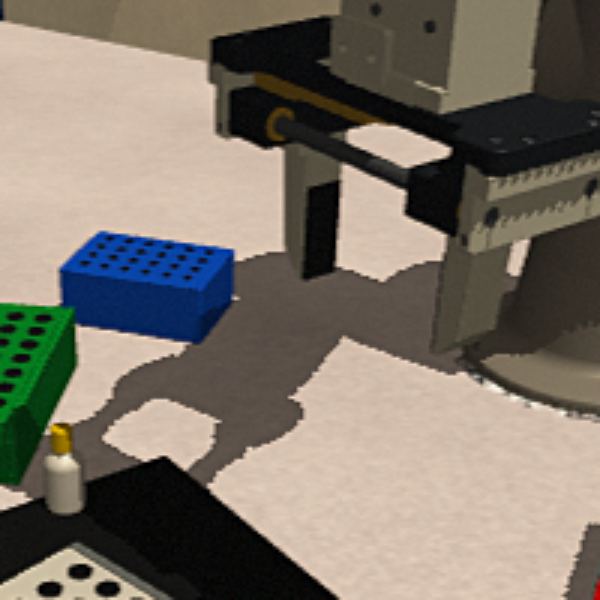

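The picture shows bare grey fingers with black inner pads. The tips appear about 35 mm higher than the stated TCP offset implies, so the earlier contact was a tip dragging on the rack's top, not a tap on the wall. I'll redo the near-wall tap with the TCP reading about z = 8.

```bash
python3 -m creep '[{"hand":1,"tx":0.015,"ty":0,"tz":0.03,"spin":0},{"hand":1,"tx":0.015,"ty":0,"tz":0.04,"spin":0},{"hand":1,"tx":0,"ty":0,"tz":0.04,"spin":0},{"hand":1,"tx":0,"ty":0,"tz":0.04,"spin":0},{"hand":1,"tx":0,"ty":0,"tz":0,"spin":0}]'
python3 - <<'E'
from h import *
for i in range(2):
    s=cams.capture("scene"); o=get_obs(); print(o["time"],o["tool_pos"].round(1),o["contact_force"].round(1),tomark(o["tool_pos"][:2]).round(1))
rack("scene",s)
E
```

```text
time: 6.42
tool_pos: [469.9, 31.4, 42.5]
tcp_rot: [3.139, 0.009, -0.34]
contact_force: [-0.5, 0.1, 0.5]
grip_width: 92.0
finger_force: 0.0
6.475 [471.7  31.3  44.6] [0.3 0.5 0.2] [[-109.8   -0.9]]
6.525 [473.   31.2  45.9] [0.2 0.4 0.7] [[-108.5   -0.6]]
scene n 28 ctr [574.1 -15.2] mark-frame [  2.3 -10.5] tilt 12.6 [133.  67.]
```

```bash
python3 -m creep '[{"hand":1,"tx":0,"ty":0,"tz":0.015,"spin":0},{"hand":1,"tx":0,"ty":0,"tz":0.01,"spin":0},{"hand":1,"tx":0,"ty":0,"tz":0.008,"spin":0},{"hand":1,"tx":0,"ty":0,"tz":0.005,"spin":0},{"hand":1,"tx":0,"ty":0,"tz":0,"spin":0}]'
python3 - <<'E'
from h import *
s=cams.capture("scene"); o=get_obs(); print(o["time"],o["tool_pos"].round(1),o["contact_force"].round(1),tomark(o["tool_pos"][:2]).round(1))
x,y=np.array([.943,-.334,0]),np.array([.334,.943,0]); T=np.r_[o["tool_pos"][:2],0]
print(proj(s,[T+55*y+[0,0,z] for z in(-6,15,30)]).round(0).tolist())
cv2.imwrite("pics/s4.png",cv2.resize(s["color"][150:400,200:500,::-1],None,fx=2.4,fy=2.4))
E
```

```text
time: 7.15
tool_pos: [472.9, 31.2, 7.7]
tcp_rot: [3.141, 0.0, -0.339]
contact_force: [0.1, 1.2, 0.6]
grip_width: 91.9
finger_force: 0.0
7.2 [473.1  31.2   7.9] [-0.4  0.6  0.2] [[-108.4   -0.5]]
[[401.0, 308.0], [402.0, 298.0], [403.0, 291.0]]
```

View pics/s4.png

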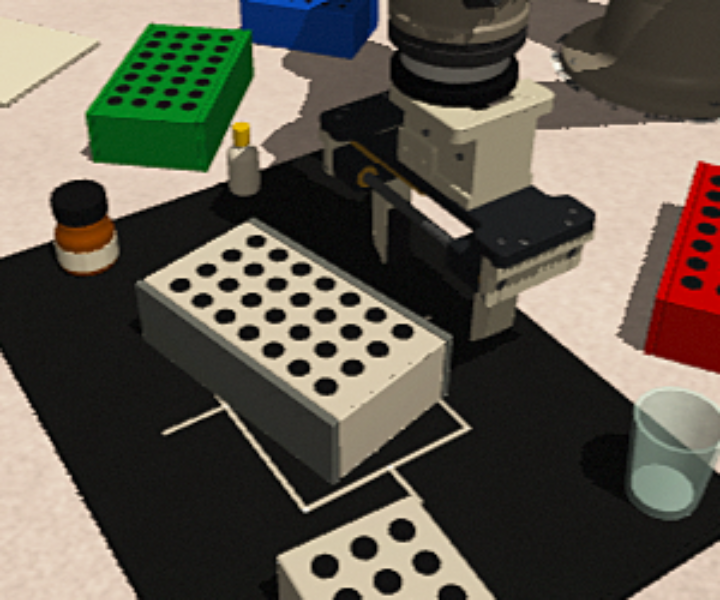

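The crop shows the fingertip now low beside the slab, at about (485,340) or z ≈ 30, just short of the near wall. Now the actual near-wall tap.

```bash
python3 -m creep '[{"hand":1,"tx":0.01,"ty":0,"tz":0,"spin":0},{"hand":1,"tx":0.01,"ty":0,"tz":0,"spin":0},{"hand":1,"tx":0.007,"ty":0,"tz":0,"spin":0},{"hand":1,"tx":0.005,"ty":0,"tz":0,"spin":0},{"hand":1,"tx":0.005,"ty":-0.001,"tz":0,"spin":0}]'
python3 -m creep '[{"hand":1,"tx":0.005,"ty":-0.002,"tz":0,"spin":0},{"hand":1,"tx":0.005,"ty":-0.002,"tz":0,"spin":0},{"hand":1,"tx":0.004,"ty":-0.002,"tz":0,"spin":0},{"hand":1,"tx":0,"ty":0,"tz":0,"spin":0},{"hand":1,"tx":0,"ty":0,"tz":0,"spin":0}]'
python3 - <<'E'
from h import *
rack("scene"); o=get_obs(); print(o["time"],o["tool_pos"].round(1),o["contact_force"].round(1),tomark(o["tool_pos"][:2]).round(1))
E
```

```text
time: 7.82
tool_pos: [507.5, 20.0, 7.6]
tcp_rot: [3.141, 0.002, -0.339]
contact_force: [-2.4, 0.9, 1.1]
grip_width: 91.7
finger_force: 1.4
time: 8.45
tool_pos: [523.8, 20.7, 8.0]
tcp_rot: [-3.141, -0.001, -0.34]
contact_force: [-0.5, -0.6, 0.4]
grip_width: 91.5
finger_force: 0.0
scene n 21 ctr [592.9 -22.2] mark-frame [ 22.3 -10.9] tilt 4.8 [132.  44.]
8.5 [523.7  20.7   8. ] [0.2 0.2 0.3] [[-57.3   6.5]]
```

```bash
python3 -m creep '[{"hand":1,"tx":0.005,"ty":0,"tz":0,"spin":0},{"hand":1,"tx":0.005,"ty":0,"tz":0,"spin":0},{"hand":1,"tx":0.004,"ty":-0.001,"tz":0,"spin":0},{"hand":1,"tx":0.004,"ty":-0.002,"tz":0,"spin":0},{"hand":1,"tx":0,"ty":0,"tz":0,"spin":0}]'
python3 - <<'E'
from h import *
rack("scene"); o=get_obs(); print(o["time"],o["tool_pos"].round(1),o["contact_force"].round(1),tomark(o["tool_pos"][:2]).round(1))
E
```

```text
time: 9.12
tool_pos: [541.8, 17.5, 7.7]
tcp_rot: [3.142, -0.001, -0.34]
contact_force: [-1.1, -0.5, -0.5]
grip_width: 92.1
finger_force: 0.5
scene n 19 ctr [602.2 -27.8] mark-frame [ 32.9 -13. ] tilt 5.3 [133.  44.]
9.175 [541.9  17.5   7.8] [-2.  -0.3 -0.3] [[-39.1   9.5]]
```

```bash
python3 -m creep '[{"hand":1,"tx":-0.02,"ty":0,"tz":0,"spin":0},{"hand":1,"tx":-0.03,"ty":0,"tz":0,"spin":0},{"hand":1,"tx":-0.03,"ty":0,"tz":-0.06,"spin":0},{"hand":1,"tx":0,"ty":0,"tz":-0.06,"spin":0},{"hand":1,"tx":0,"ty":0,"tz":0,"spin":0}]'
python3 - <<'E'
from h import *
rack("scene");rack("wrist"); o=get_obs(); print(o["time"],o["tool_pos"].round(1),o["contact_force"].round(1),tomark(o["tool_pos"][:2]).round(1))
E
```

```text
time: 9.8
tool_pos: [471.6, 43.5, 128.5]
tcp_rot: [-3.138, -0.012, -0.339]
contact_force: [0.1, 1.2, -1.3]
grip_width: 91.7
finger_force: 0.0
scene n 28 ctr [592.  -24.1] mark-frame [ 22.1 -13. ] tilt 0.0 [133.  66.]
wrist n 14 ctr [573.3 -16.5] mark-frame [  2. -12.] tilt -0.0 [132.  22.]
9.9 [468.6  43.6 124.4] [-0.3 -0.6 -0.9] [[-116.8    9.6]]
```

```bash
python3 -m creep '[{"hand":1,"tx":0.045,"ty":0.006,"tz":0,"spin":0},{"hand":1,"tx":0.05,"ty":0.006,"tz":0,"spin":0},{"hand":1,"tx":0.05,"ty":0.006,"tz":0,"spin":0},{"hand":1,"tx":0.045,"ty":0.006,"tz":0,"spin":0},{"hand":1,"tx":0.027,"ty":0.006,"tz":0,"spin":0}]'
python3 -m creep '[{"hand":1,"tx":0,"ty":0,"tz":0.03,"spin":0},{"hand":1,"tx":0,"ty":0,"tz":0.04,"spin":0},{"hand":1,"tx":0,"ty":0,"tz":0.03,"spin":0},{"hand":1,"tx":0,"ty":0,"tz":0.015,"spin":0},{"hand":1,"tx":0,"ty":0,"tz":0.003,"spin":0}]'
python3 - <<'E'
from h import *
rack("scene");cams.capture("scene"); o=get_obs(); print(o["time"],o["tool_pos"].round(1),o["contact_force"].round(1),tomark(o["tool_pos"][:2]).round(1),o["tcp_rot"].round(3))
E
```

```text
time: 10.52
tool_pos: [663.4, -58.1, 120.8]
tcp_rot: [3.141, 0.003, -0.34]
contact_force: [-0.1, 1.2, 0.1]
grip_width: 91.8
finger_force: 0.0
time: 11.15
tool_pos: [661.7, -56.9, 3.9]
tcp_rot: [3.141, 0.003, -0.34]
contact_force: [0.5, -0.4, 0.7]
grip_width: 92.0
finger_force: 0.0
scene n 16 ctr [581.6 -20.4] mark-frame [ 11.1 -12.9] tilt -6.2 [133.  44.]
11.25 [662.9 -57.    6. ] [-0.2  0.4 -0.1] [[ 99.9 -20.3]] [-3.141e+00 -1.000e-03 -3.400e-01]
```

```bash
python3 -m creep '[{"hand":1,"tx":-0.01,"ty":0,"tz":0,"spin":0},{"hand":1,"tx":-0.006,"ty":0,"tz":0,"spin":0},{"hand":1,"tx":-0.005,"ty":-0.005,"tz":0,"spin":0},{"hand":1,"tx":-0.005,"ty":-0.005,"tz":0,"spin":0},{"hand":1,"tx":-0.005,"ty":-0.005,"tz":0,"spin":0}]'
python3 -m creep '[{"hand":1,"tx":0,"ty":0,"tz":0,"spin":0},{"hand":1,"tx":0.02,"ty":0,"tz":0,"spin":0},{"hand":1,"tx":0.01,"ty":0,"tz":-0.06,"spin":0},{"hand":1,"tx":-0.04,"ty":0,"tz":-0.06,"spin":0},{"hand":1,"tx":-0.05,"ty":0,"tz":0,"spin":0}]'
python3 -m creep '[{"hand":1,"tx":-0.05,"ty":0,"tz":0,"spin":0},{"hand":1,"tx":-0.05,"ty":0,"tz":0,"spin":0},{"hand":1,"tx":-0.03,"ty":0,"tz":0,"spin":0},{"hand":1,"tx":0,"ty":0,"tz":0,"spin":0},{"hand":1,"tx":0,"ty":0,"tz":0,"spin":0}]'
python3 - <<'E'
from h import *
rack("scene");rack("wrist"); o=get_obs(); print(o["time"],o["tool_pos"].round(1),o["contact_force"].round(1),tomark(o["tool_pos"][:2]).round(1))
E
```

```text
time: 11.88
tool_pos: [638.5, -32.1, 6.1]
tcp_rot: [3.142, -0.001, -0.339]
contact_force: [1.2, -2.2, -0.2]
grip_width: 91.7
finger_force: 1.5
time: 12.5
tool_pos: [588.7, -14.3, 121.6]
tcp_rot: [-3.139, -0.008, -0.34]
contact_force: [-0.2, 1.1, -0.5]
grip_width: 92.1
finger_force: 0.0
time: 13.12
tool_pos: [464.9, 29.0, 117.9]
tcp_rot: [-3.141, -0.001, -0.339]
contact_force: [0.0, -0.2, -0.0]
grip_width: 91.5
finger_force: 0.0
scene n 28 ctr [576.9  -8.9] mark-frame [ 2.7 -3.7] tilt 0.1 [133.  67.]
wrist n 21 ctr [569.  -5.] mark-frame [-5.9 -2.7] tilt -0.0 [132.  44.]
13.225 [465.1  28.8 117.6] [-0.2 -0.3 -0.1] [[-115.2   -5.5]]
```

```bash
python3 -m creep '[{"hand":1,"tx":0.045,"ty":0.003,"tz":0,"spin":0},{"hand":1,"tx":0.05,"ty":0,"tz":0,"spin":0},{"hand":1,"tx":0.05,"ty":0,"tz":0,"spin":0},{"hand":1,"tx":0.045,"ty":0,"tz":0,"spin":0},{"hand":1,"tx":0.02,"ty":0,"tz":0,"spin":0}]'
python3 -m creep '[{"hand":1,"tx":0,"ty":0,"tz":0.03,"spin":0},{"hand":1,"tx":0,"ty":0,"tz":0.04,"spin":0},{"hand":1,"tx":0,"ty":0,"tz":0.025,"spin":0},{"hand":1,"tx":0,"ty":0,"tz":0.013,"spin":0},{"hand":1,"tx":0,"ty":0,"tz":0.002,"spin":0}]'
python3 -m creep '[{"hand":1,"tx":-0.01,"ty":0,"tz":0,"spin":0},{"hand":1,"tx":-0.006,"ty":0,"tz":0,"spin":0},{"hand":1,"tx":-0.002,"ty":0,"tz":0,"spin":0},{"hand":1,"tx":0,"ty":0,"tz":0,"spin":0},{"hand":1,"tx":0,"ty":0,"tz":0,"spin":0}]'
python3 - <<'E'
from h import *
o=get_obs(); print(o["time"],o["tool_pos"].round(1),o["contact_force"].round(1),tomark(o["tool_pos"][:2]).round(1),o["tcp_rot"].round(3))
E
```

```text
time: 13.85
tool_pos: [663.4, -45.2, 116.5]
tcp_rot: [-3.142, -0.0, -0.341]
contact_force: [0.3, -0.4, 0.2]
grip_width: 92.0
finger_force: 0.0
time: 14.48
tool_pos: [661.1, -43.9, 6.9]
tcp_rot: [3.141, 0.001, -0.34]
contact_force: [-0.2, 0.3, 0.4]
grip_width: 91.8
finger_force: 0.0
time: 15.1
tool_pos: [644.5, -37.8, 8.0]
tcp_rot: [-3.142, -0.001, -0.339]
contact_force: [-0.8, -1.1, -0.2]
grip_width: 91.6
finger_force: 0.0
15.1 [644.5 -37.8   8. ] [-0.8 -1.1 -0.2] [[76.1 -8.4]] [-3.142e+00 -1.000e-03 -3.390e-01]
```

Now I'll push from 76.1 to 63.7 (12.4 mm), slanting the last part.

```bash
python3 -m creep '[{"hand":1,"tx":-0.006,"ty":0,"tz":0,"spin":0},{"hand":1,"tx":-0.002,"ty":-0.002,"tz":0,"spin":0},{"hand":1,"tx":-0.002,"ty":-0.002,"tz":0,"spin":0},{"hand":1,"tx":-0.0025,"ty":-0.0025,"tz":0,"spin":0},{"hand":1,"tx":0,"ty":0,"tz":0,"spin":0}]'
python3 -m creep '[{"hand":1,"tx":0,"ty":0,"tz":0,"spin":0},{"hand":1,"tx":0.02,"ty":0,"tz":0,"spin":0},{"hand":1,"tx":0.01,"ty":0,"tz":-0.06,"spin":0},{"hand":1,"tx":-0.04,"ty":0,"tz":-0.06,"spin":0},{"hand":1,"tx":-0.05,"ty":0,"tz":-0.04,"spin":0}]'
python3 -m creep '[{"hand":1,"tx":-0.05,"ty":0,"tz":-0.04,"spin":0},{"hand":1,"tx":-0.05,"ty":0,"tz":0,"spin":0},{"hand":1,"tx":-0.03,"ty":0,"tz":0,"spin":0},{"hand":1,"tx":0,"ty":0,"tz":0,"spin":0},{"hand":1,"tx":0,"ty":0,"tz":0,"spin":0}]'
python3 - <<'E'
from h import *
rack("scene");c=cams.capture("wrist");rack("wrist",c); o=get_obs(); print(o["time"],o["tool_pos"].round(1),tomark(o["tool_pos"][:2]).round(1))
cv2.imwrite("pics/w5.png",cv2.resize(c["color"][0:220,150:500,::-1],None,fx=2.2,fy=2.2))
E
```

```text
time: 15.72
tool_pos: [634.8, -27.1, 8.0]
tcp_rot: [-3.141, -0.001, -0.339]
contact_force: [1.8, -1.6, 1.1]
grip_width: 91.5
finger_force: 0.9
time: 16.35
tool_pos: [583.8, -9.4, 160.4]
tcp_rot: [-3.141, -0.001, -0.34]
contact_force: [0.2, 0.5, 0.6]
grip_width: 91.8
finger_force: 0.0
time: 16.98
tool_pos: [463.2, 33.2, 197.9]
tcp_rot: [-3.141, -0.0, -0.339]
contact_force: [-0.2, -0.2, 0.8]
grip_width: 92.0
finger_force: 0.0
scene n 28 ctr [573.6  -4.9] mark-frame [-1.7 -1. ] tilt 0.0 [133.  67.]
wrist n 29 ctr [576.1  -4.7] mark-frame [0.7 0.1] tilt 0.1 [132.  66.]
17.075 [463.4  33.  197.6] [[-118.1   -2.1]]
```

View pics/w5.png

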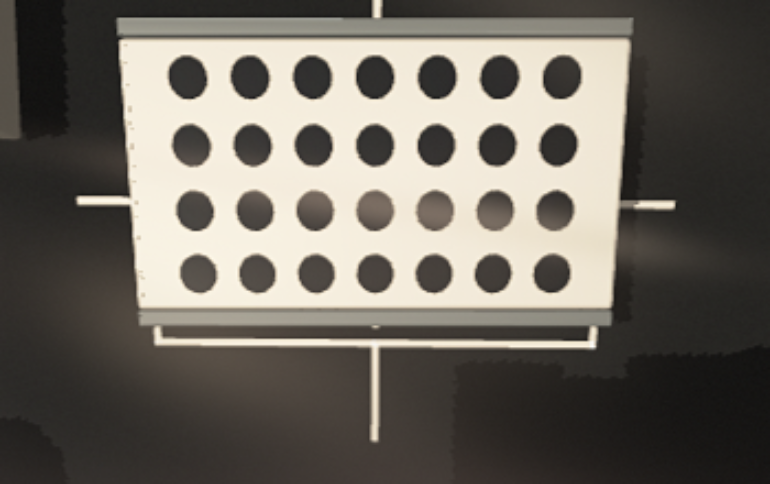

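The picture shows the rack square in the outline: its middle well column (x≈375) lines up with the printed tick, and a thin even strip shows along the near edge (y≈343). It measures within about 1 mm and 0.1°, and the arm is clear of it.

```bash
python3 -c "
from plant import close_job
print(close_job())"
```

```text
the job is handed in; nothing more can be done
None
```

The rack now sits centred and square in the outline, about 1 mm and 0.1° off by the wrist camera, and the job was handed in with the arm drawn back; before the near-wall tap and two far-wall taps, one early contact dragged the fingertip across the rack's top, not its near wall.

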